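Feed the copper board through the brushing machine with the push stick

TASK

Pick up the red push stick and, with its flat end behind the tray that carries the bare copper board, push that tray along its lane and right under the yellow guard until it lies well out on the far side. Touch the tray only with the stick and leave the tray with the green board where it is. Then draw the stick back out from under the guard and leave it lying flat on the infeed side.

Things in the scene. Friction and masses are not known exactly. Their poses are not given: they have to be found in the camera images.
- machine: Fixed brushing machine. Origin on bench below guard's middle, x = feed direction, z up. Deck top at z 14 mm, x -300 to 170. Two lanes 76 wide, centred y = 43 and -43; fences and end stop (x 160) rise 12 above deck, are 10 thick. Yellow guard over both lanes: x -20 to 20, opening 22 high above deck, top z 100. Motor beside it: x -40 to 40, y 91 to 181, 75 tall. Rollers inside exert no force.
- copper_tray: Black tray, bare copper board flush in its top; loose, 80 x 64 x 10 mm, about 0.2 kg, on the infeed deck in either lane, 80 mm side along the feed. Origin: centre of underside; x along the 80 mm side in feed direction, z up. Slides with plain friction.
- green_tray: The same tray with a green finished board, on the infeed deck of the other lane. Origin and axes as for the copper tray. It stays there.
- push_stick: Red plastic push stick, 0.12 kg, flat on the bench past the outfeed end; it and a bench brush swap places. Blade 170 x 40 x 8 mm with an upright handle block 50 long (x), 26 wide (y), top 60 above the underside; grip it across y from above. Origin: underside, below the handle's middle; x points along the blade, pushing edge at x = 135, rear at -35; z up.
Mind the look-alikes: they are no part of the job. Leave any blue or purple look-alike of the copper_tray alone.

How it is judged:
On the way, in this order (a step that is already met when the one before it is completed fails the run):
1. the stick pushes the copper tray while the tray is still on the infeed side or under the guard (contact force between push_stick and copper_tray above 0.1 N and x of copper_tray in the frame of machine below 0.03 m and x of push_stick in the frame of machine below -0.14 m), for 0.1 s.
2. the copper tray is wholly out on the far side, with the stick's end under or past the guard (x of copper_tray in the frame of machine above 0.065 m and x of push_stick in the frame of machine above -0.14 m), for 0.1 s.
At the end, for the whole second after the job is handed in: Copper tray flat and still on the outfeed deck, its rear edge at least 5 mm past the guard, within 0.25 rad of the lane; push stick flat and still on the infeed side, its origin at machine x below -155 mm; green tray within 15 mm of its start (x of copper_tray in the frame of machine between 0.065 and 0.15 m and y of copper_tray in the frame of machine between -0.075 and 0.075 m and z of copper_tray in the frame of machine between 0.008 and 0.02 m and angle between copper_tray's own z axis and vertical below 0.1 rad and angle between the x axis of copper_tray and the x axis of machine, either way round below 0.25 rad and linear speed of each of copper_tray, push_stick below 0.02 m/s and x of push_stick in the frame of machine below -0.155 m and height (world z) of push_stick below 0.035 m and angle between push_stick's own z axis and vertical below 0.2 rad and distance of green_tray from where it was at the start of the episode below 0.015 m); the robot touches nothing.
It fails at once if the gripper or arm touches the copper tray (contact force between any of the fingers, the arm and copper_tray above 0.5 N).
It fails at once if the green tray is moved by more than 15 mm (distance of green_tray from where it was at the start of the episode above 0.015 m).
It also fails if it takes over 54 s, if anything falls off the work surface, if the arm or the gripper's body presses on something with over 40 N, if the wrist force passes 120 N, or if a joint passes its speed limit or range.

ROBOT

A 6-joint arm with a two-finger parallel gripper is mounted at the origin on the work surface. World frame = base frame: x ahead of the robot, y to its left, z up, the work surface at z = 0. Lengths are in m, angles in rad, forces in N, time in s.
With the tool pointing down it reaches from about 0.375 to 0.9 m from the base axis. Payload 3.1 kg.
Tool frame: the origin (TCP) lies at the very end of the fingers, on their centre line; the grasp point (between the pads) lies 19 mm behind it; x points along the fingers, y is the direction in which the jaws open and shut, and the axes are right-handed (so a half turn about x gives the same grasp; the last joint's range is limited). The gripper opens to 85 mm and grips with 20 to 120 N. Pads are 22 mm wide; open, the fingers measure 114 mm over their backs; the gripper's body (76 mm by 85 mm) begins 54 mm behind the grasp point. The pads swing forward as they close: fully open they stand 13 mm farther back than shut.
Start: joints at [1.149, 0.527, 1.433, -0, 1.181, -0.178], TCP at [0.151, 0.607, 0.231] pointing down, gripper open.
Joint ranges: [-3.08, 3.08], [-0.75, 2.2], [0.22, 2.44], [-1.43, 4.57], [0, 2.65], [-2.85, 2.85]. Speed limits (rad/s): [2.79, 2.79, 3.14, 3.14, 3.14, 3.14].

INTERFACE

Orientations are given as a unit quaternion [x, y, z, w].
In Python, from station import manip gives the robot as it stands.
- The arm moves only by the shell command python3 -m jog 'ROWS' [FORCE]. ROWS is a JSON object of lists of equal length, an entry for each row: "linear": the shift along the tool's x, y, z in cm, a list of three; "twist": the turn about the tool's x in rad; "claw": the opening, from -1 (shut) to 1 (fully open). A call has 1 to 20 rows; each row is the pose to reach, as a shift and turn from the pose commanded when the call began, along the tool's axes at that moment; what a row does not reach only later rows make up. A row lasts 1/12 s, in which the tool goes at most 41.7 mm and 7.16 degrees, less where a joint would pass 70% of its speed; a pose out of reach is approached as far as the arm can. A call with a gripper value outside its range is refused whole. The fingers move at their own pace and stop on an object; FORCE is the grip in N (left out, the last holds). Time passes only in rows, so rows that repeat a pose let the fingers close. It gives the time, the measured TCP pose, the force and the opening at its end, in the units of the state.
- manip.sense(): the state, without advancing time (a new reading comes with each control period).
- manip.snapshot(name): name is "scene" or "side" or "wrist"; returns a dict with "pixels" (420x560x3 uint8, red, green, blue), "camera_matrix" (3x3 intrinsics, pixels), "R" (3x3) and "t" (3): a world point X has camera coordinates R X + t. Camera axes: x right, y down, z forward; pixel columns grow to the right and rows downward; lengths in m; the calibration is good to about 2 mm. A picture is of the moment at which its call begins. There is no depth.
- manip.sign_off(): hands the job in, once; it reports no verdict.
The state is a dict: "t": time; "q": joint angles; "qd": joint speeds; "tau": joint torques, N m; "tcp_pos": TCP position; "tool_rot": TCP orientation; "force": force on the tool from outside, world axes, zero at the start; "ft_torque": the same for the moment, N m; "finger_gap": opening from 0.0 (shut) to 1.0 (fully open).
Only numpy, scipy, OpenCV 4.12 (cv2) and the standard library are available. Lean on these libraries where they do the work, as an engineer would, in place of code of your own. Each camera call takes 0.05 s, during which the arm holds its last target.

## Working session

There is one attempt and no reset: what is moved stays moved. The work goes in short steps, Python scripts to look and compute and a shell command to move; the robot and the scene stay as the last step left them, time stands still between calls to the robot, and variables do not carry over. Pictures are saved under pics/ and viewed, and the job is handed in when it is done.

```bash
mkdir -p pics; ls
cat > h.py <<'E'
import numpy as np, cv2
from station import manip
def snap(n,f=None):
    s=manip.snapshot(n)
    if f: cv2.imwrite('pics/'+f,cv2.cvtColor(s['pixels'],cv2.COLOR_RGB2BGR))
    return s
def ray(s,uv,z):
    K,R,t=[np.array(s[k],float) for k in('camera_matrix','R','t')]
    d=R.T@np.linalg.solve(K,[uv[0],uv[1],1.]); c=-R.T@t
    return c+d*(z-c[2])/d[2]
def proj(s,X):
    K,R,t=[np.array(s[k],float) for k in('camera_matrix','R','t')]
    p=K@(R@np.array(X)+t); return p[:2]/p[2]
E
python3 - <<'E'
from h import *
for n in('scene','side','wrist'):
    s=snap(n,n+'0.png'); print(n,-np.array(s['R']).T@np.array(s['t']))
print(manip.sense())
E
```

```text
pics
scene [ 1.34476782 -0.02870131  0.78996323]
side [ 0.00228761 -0.71423688  0.54894417]
wrist [0.07493681 0.62512117 0.37101944]
{'t': 0.15, 'q': array([ 1.14851499e+00,  5.28245287e-01,  1.43358134e+00, -1.25052410e-05,
        1.18139571e+00, -1.78481563e-01]), 'qd': array([ 0.0001635 , -0.00147735, -0.00345817, -0.00091292, -0.00208303,
       -0.00030537]), 'tau': array([ 9.12102441e-04, -4.42744088e+01, -1.78275776e+01, -2.53965036e-04,
        5.54991871e-03,  2.58170343e-05]), 'tcp_pos': array([0.15061198, 0.60603347, 0.2305714 ]), 'tool_rot': array([ 0.08542963,  0.70202618, -0.08653282,  0.70169302]), 'force': array([0.05573257, 0.74448433, 0.87990928]), 'ft_torque': array([ 0.00470454,  0.07243348, -0.02493382]), 'finger_gap': 1.0023885344329302}
```

View pics/scene0.png

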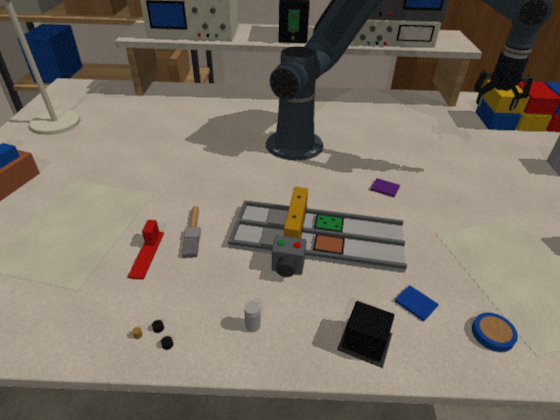

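View pics/side0.png

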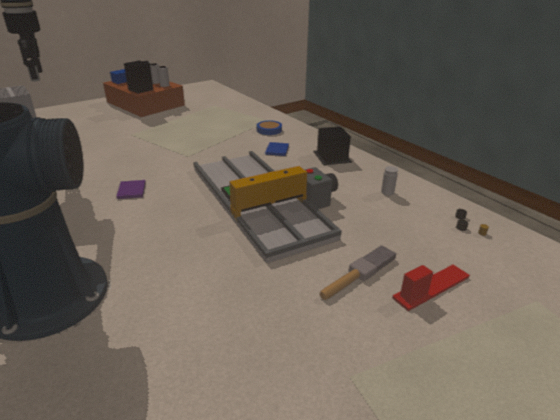

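View pics/wrist0.png

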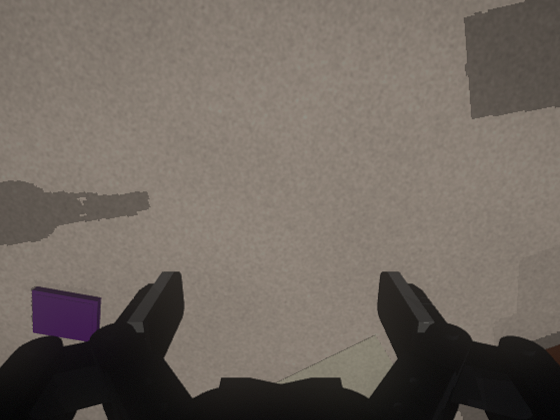

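The scene view shows two trays on the infeed deck: green at (329,223) and bare copper at (329,244). The look-alikes are purple at (385,187) and blue at (416,302). The red stick is at (148,250) with its handle at (151,232), and the brush is at (193,232). The copper tray at (329,244) fits because its board is copper and it sits in a lane. I'll enlarge this area to confirm.

Run:
```python
from h import *
im=cv2.imread('pics/scene0.png')
a=cv2.resize(im[170:290,220:420],None,fx=4,fy=4,interpolation=cv2.INTER_CUBIC)
cv2.imwrite('pics/c1.png',a)
b=cv2.resize(im[190:290,110:220],None,fx=5,fy=5,interpolation=cv2.INTER_CUBIC)
cv2.imwrite('pics/c2.png',b)
im=cv2.imread('pics/side0.png')
cv2.imwrite('pics/c3.png',cv2.resize(im[140:320,180:480],None,fx=2.6,fy=2.6,interpolation=cv2.INTER_CUBIC))
```

```text
(no output)
```

View pics/c1.png

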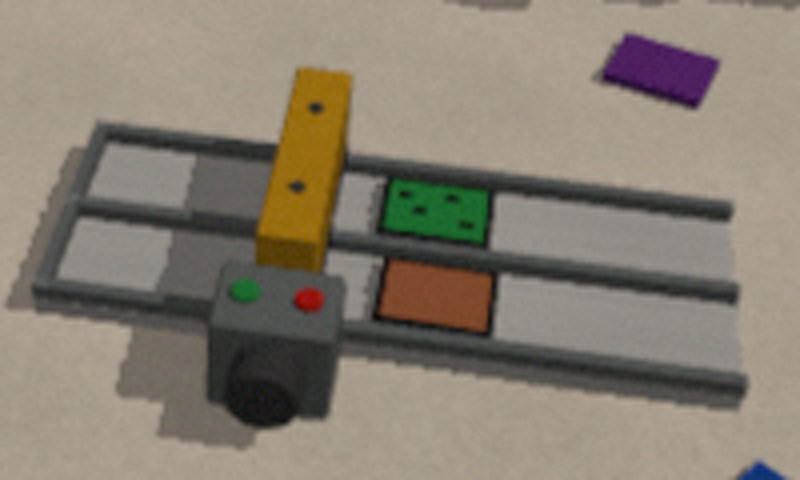

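View pics/c2.png

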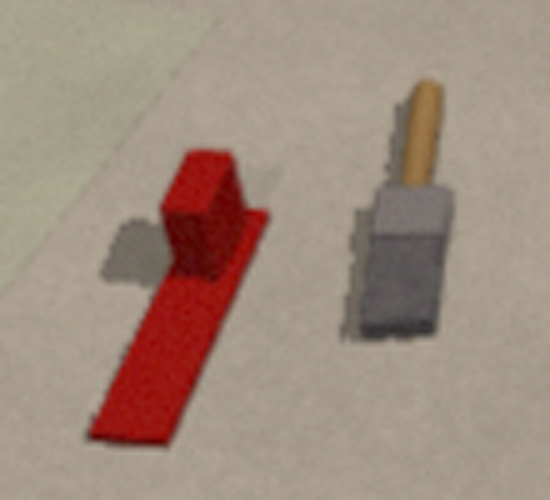

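View pics/c3.png

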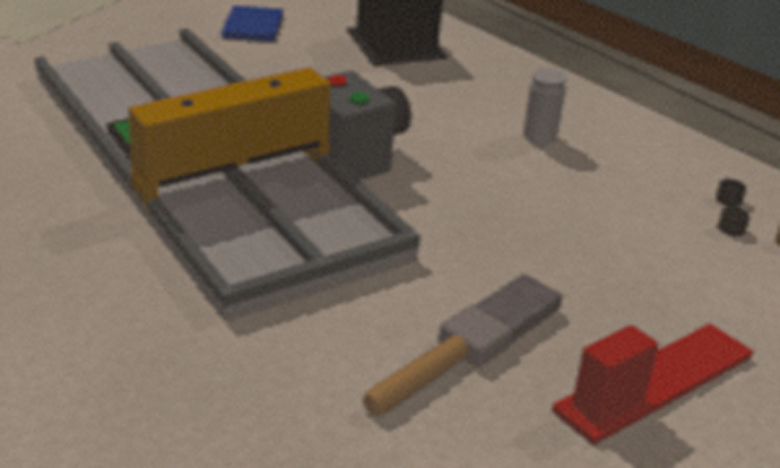

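```bash
cat > m.py <<'E'
from h import *
def rigid(P,Q): # Q = R P + t
    P,Q=np.array(P,float),np.array(Q,float);p,q=P.mean(0),Q.mean(0)
    A=P-p;B=Q-q
    a=np.arctan2((A[:,0]*B[:,1]-A[:,1]*B[:,0]).sum(),(A*B).sum())
    R=np.array([[np.cos(a),-np.sin(a)],[np.sin(a),np.cos(a)]])
    return a,R,q-R@p,(A@R.T+p@R.T+q-R@p)-Q
s=snap('scene')
def c(x,y,f,o): return ((x+.5)/f-.5+o[0],(y+.5)/f-.5+o[1])
def fit(name,s,obj,pix,zs,f,o):
    Q=[ray(s,c(*p,f,o),z)[:2] for p,z in zip(pix,zs)]
    a,R,t,r=rigid(obj,Q);print(name,'ang',a.round(4),'t',t.round(4),'res mm',(r*1e3).round(1).tolist());return a,R,t
O=(220,170)
am,Rm,tm=fit('machine',s,[(.170,-.091),(.170,.091),(-.3,-.091),(-.3,.091)],[(100,122),(36,288),(733,203),(745,380)],[.026]*4,4,O)
fit('copper',s,[(.04,-.032),(.04,.032),(-.04,-.032),(-.04,.032)],[(388,258),(375,321),(496,271),(490,335)],[.024]*4,4,O)
fit('green',s,[(.04,-.032),(.04,.032),(-.04,-.032),(-.04,.032)],[(389,177),(377,233),(493,187),(490,246)],[.024]*4,4,O)
O=(110,190)
fit('stick scene',s,[(.135,-.02),(.135,.02),(-.035,.02),(-.025,-.013),(-.025,.013),(.025,-.013),(.025,.013)],[(90,437),(170,443),(268,212),(187,150),(232,152),(163,210),(213,213)],[.008]*3+[.06]*4,5,O)
s2=snap('side');O=(180,140)
fit('machine side',s2,[(.170,-.091),(.170,.091),(-.3,-.091)],[(225,292),(418,235),(40,60)],[.026]*3,2.6,O)
fit('stick side',s2,[(.135,.02),(.135,-.02),(-.035,-.02),(-.035,.02),(-.025,-.013),(-.025,.013),(.025,-.013),(.025,.013)],[(711,325),(751,352),(594,436),(555,408),(610,363),(583,347),(656,342),(630,326)],[.008]*4+[.06]*4,2.6,O)
E
python3 m.py
```

```text
machine ang -1.7053 t [0.4922 0.0065] res mm [[-0.1, -2.1], [-1.1, -1.5], [-2.5, 0.6], [3.7, 3.0]]
copper ang -1.7059 t [0.5506 0.0964] res mm [[-1.9, -3.6], [-0.2, -1.3], [0.1, 2.1], [1.9, 2.8]]
green ang -1.6894 t [0.4631 0.1016] res mm [[-1.7, -2.9], [0.1, 0.3], [1.0, 1.3], [0.6, 1.3]]
stick scene ang -0.0366 t [ 0.5478 -0.3837] res mm [[-0.0, 1.0], [-0.3, 0.5], [-0.8, 0.6], [-1.0, 0.6], [-0.3, 2.1], [1.1, -2.2], [1.3, -2.6]]
machine side ang -1.7171 t [0.4949 0.0013] res mm [[-2.6, -4.4], [2.6, -3.3], [0.0, 7.7]]
stick side ang -0.0559 t [ 0.5445 -0.3874] res mm [[1.7, 2.1], [2.3, -1.4], [-2.7, -1.9], [0.4, 4.6], [-5.3, -3.8], [-1.9, 1.0], [1.7, -2.7], [3.7, 2.1]]
```

```bash
cat >> h.py <<'E'
from scipy.spatial.transform import Rotation as Ro
def toolshift(target,s=None):
    s=s or manip.sense(); return Ro.from_quat(s['tool_rot']).as_matrix().T@(np.array(target)-s['tcp_pos'])*100
def yawy(s=None):
    s=s or manip.sense(); m=Ro.from_quat(s['tool_rot']).as_matrix(); return np.arctan2(m[1,1],m[0,1])
E
python3 - <<'E'
from h import *
print(Ro.from_quat(manip.sense()['tool_rot']).as_matrix().round(3), yawy())
for t in [(.5,.1,.23),(.545,-.385,.2)]: print(toolshift(t).round(2))
s=snap('wrist');print(s['R'],s['t'])
E
```

```text
[[-0.     0.241  0.97 ]
 [-0.001  0.97  -0.241]
 [-1.    -0.001 -0.   ]] 1.327002082857232
[  0.12 -40.69  46.12]
[  3.16 -86.67  62.19]
[[ 0.24113728  0.97048965 -0.00162918]
 [ 0.92451159 -0.22920189  0.30454034]
 [ 0.29517983 -0.07494222 -0.95249805]] [-0.62431993 -0.03914273  0.37848841]
```

```bash
python3 -m jog '{"linear":[[0,-40.7,46.1],[0,-40.7,46.1],[0,-40.7,46.1],[0,-40.7,46.1],[0,-40.7,46.1],[0,-40.7,46.1],[0,-40.7,46.1],[0,-40.7,46.1],[0,-40.7,46.1],[0,-40.7,46.1],[0,-40.7,46.1],[0,-40.7,46.1],[0,-40.7,46.1],[0,-40.7,46.1],[0,-40.7,46.1],[0,-40.7,46.1],[0,-40.7,46.1],[0,-40.7,46.1]],"twist":[0,0,0,0,0,0,0,0,0,0,0,0,0,0,0,0,0,0],"claw":[1,1,1,1,1,1,1,1,1,1,1,1,1,1,1,1,1,1]}'
python3 - <<'E'
from h import *
snap('wrist','w1.png'); print(manip.sense()['tcp_pos'],manip.sense()['q'],manip.sense()['t'],toolshift((.545,-.385,.2)))
E
```

```text
t: 1.8
tcp_pos: [0.4991, 0.1005, 0.231]
tool_rot: [0.086, 0.702, -0.086, 0.701]
force: [-0.6, 0.2, -0.2]
finger_gap: 0.999
[0.49879528 0.10107338 0.23110073] [-2.01848221e-02  3.72906459e-01  1.71909696e+00  4.66750842e-04
  1.05108824e+00 -1.34807954e+00] 1.85 [  3.08202413 -46.06555401  16.19137047]
```

View pics/w1.png

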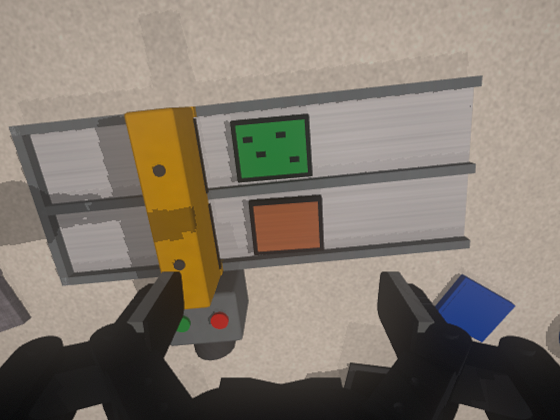

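Run:
```python
from h import *
s=snap('wrist'); print(-np.array(s['R']).T@s['t'])
im=cv2.cvtColor(s['pixels'],cv2.COLOR_RGB2BGR)
def cr(x,y,w=50,f=5): return cv2.resize(im[y-w//2:y+w//2,x-w//2:x+w//2],None,fx=f,fy=f,interpolation=cv2.INTER_CUBIC)
im=cv2.copyMakeBorder(im,0,0,20,0,cv2.BORDER_CONSTANT) # +20 x
A=np.hstack([cr(40,135),cr(490,90),cr(488,170)]);B=np.hstack([cr(84,275),cr(480,240),cr(260,225)])
cv2.imwrite('pics/k1.png',np.vstack([A,B]))
```

```text
[0.42322682 0.1198997  0.37178762]
```

View pics/k1.png

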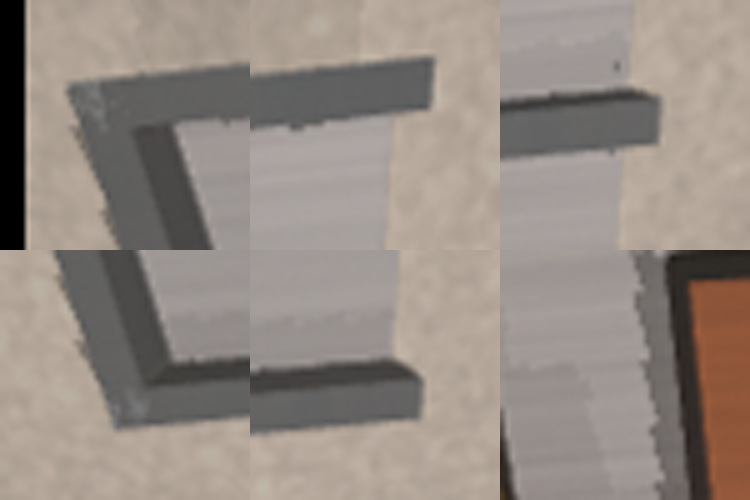

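```bash
cat > rig.py <<'E'
from h import *
def rigid(P,Q):
    P,Q=np.array(P,float),np.array(Q,float);p,q=P.mean(0),Q.mean(0)
    A=P-p;B=Q-q
    a=np.arctan2((A[:,0]*B[:,1]-A[:,1]*B[:,0]).sum(),(A*B).sum())
    R=np.array([[np.cos(a),-np.sin(a)],[np.sin(a),np.cos(a)]])
    return a,R,q-R@p,A@R.T+q-Q
def fit(name,s,obj,pix,zs):
    Q=[ray(s,p,z)[:2] for p,z in zip(pix,zs)]
    a,R,t,r=rigid(obj,Q);print(name,'ang',a.round(4),'t',t.round(4),'res mm',(r*1e3).round(1).tolist());return a,R,t
E
python3 - <<'E'
from rig import *
s=snap('wrist')
a,R,t=fit('machine',s,[(.17,-.091),(-.3,-.091),(-.3,-.005),(-.3,.005),(.17,.091),(-.3,.091)],[(9,127),(481.6,76.6),(474.6,164.6),(474.2,173.8),(62.6,285.6),(468.6,248.6)],[.026]*6)
m=cv2.inRange(cv2.cvtColor(s['pixels'],cv2.COLOR_RGB2HSV),(5,110,80),(18,255,255)); m[:, :230]=0;m[:,340:]=0;m[:185]=0;m[265:]=0
r=cv2.minAreaRect(max(cv2.findContours(m,0,2)[0],key=cv2.contourArea));print(r)
c=ray(s,r[0],.024)[:2]; print('copper world',c,'machine',R.T@(c-t))
for mx in(-.295,): print(R@[mx,.043]+t)
E
```

```text
machine ang -1.7117 t [0.4934 0.0042] res mm [[-1.2, -2.3], [-0.8, 1.2], [0.1, 1.5], [0.4, 1.2], [0.5, -2.8], [1.0, 1.1]]
((285.6538391113281, 226.7307891845703), (46.33820724487305, 64.70835876464844), 86.05481719970703)
copper world [0.55100683 0.09453704] machine [-0.0975341  0.0443577]
[0.57740179 0.29023561]
```

```bash
python3 -m jog '{"linear":[[3,-46,16.2],[3,-46,16.2],[3,-46,16.2],[3,-46,16.2],[3,-46,16.2],[3,-46,16.2],[3,-46,16.2],[3,-46,16.2],[3,-46,16.2],[3,-46,16.2],[3,-46,16.2],[3,-46,16.2],[3,-46,16.2],[3,-46,16.2],[3,-46,16.2],[3,-46,16.2]],"twist":[-0.19,-0.19,-0.19,-0.19,-0.19,-0.19,-0.19,-0.19,-0.19,-0.19,-0.19,-0.19,-0.19,-0.19,-0.19,-0.19],"claw":[1,1,1,1,1,1,1,1,1,1,1,1,1,1,1,1]}'
python3 - <<'E'
from h import *
s=snap('wrist','w2.png'); print(manip.sense()['tcp_pos'],manip.sense()['q'],yawy())
m=cv2.inRange(cv2.cvtColor(s['pixels'],cv2.COLOR_RGB2HSV),(0,120,60),(5,255,255))|cv2.inRange(cv2.cvtColor(s['pixels'],cv2.COLOR_RGB2HSV),(172,120,60),(180,255,255))
ys,xs=np.where(m);print(xs.min(),xs.max(),ys.min(),ys.max())
E
```

```text
t: 3.28
tcp_pos: [0.5463, -0.3827, 0.2013]
tool_rot: [0.019, 0.707, -0.018, 0.707]
force: [-0.2, -0.2, -0.0]
finger_gap: 0.999
[ 0.54637737 -0.38276073  0.20146928] [-7.78375648e-01  6.16922302e-01  1.34760716e+00  2.83921169e-04
  1.17818671e+00 -2.29797090e+00] 1.5194861637889399
257 296 148 297
```

View pics/w2.png

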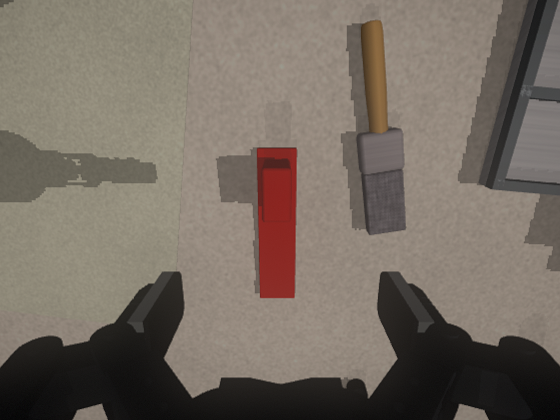

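Run:
```python
from rig import *
s=snap('wrist')
fit('stick',s,[(-.035,-.02),(-.035,.02),(.135,.02),(.135,-.02)],[(257,148),(296,148),(294.5,297.5),(260,297.5)],[.008]*4)
fit('handle',s,[(-.025,-.013),(-.025,.013)],[(264,166),(291,166)],[.06]*2)
fit('handle2',s,[(-.025,-.013),(-.025,.013),(.025,.013),(.025,-.013)],[(264,166),(291,166),(291,221),(264,221)],[.06]*4)
```

```text
stick ang -0.0495 t [ 0.5451 -0.3862] res mm [[-0.8, -0.8], [-0.8, 0.9], [0.8, 0.4], [0.8, -0.4]]
handle ang -0.0511 t [ 0.5444 -0.3849] res mm [[-0.1, -1.6], [0.1, 1.6]]
handle2 ang -0.053 t [ 0.5441 -0.3849] res mm [[-0.5, -1.6], [-0.3, 1.6], [0.4, 1.0], [0.3, -1.0]]
```

```bash
python3 -m jog '{"linear":[[4,-0.3,-0.1],[8,-0.3,-0.1],[11,-0.3,-0.1],[14,-0.3,-0.1],[16,-0.3,-0.1],[17,-0.3,-0.1],[17.8,-0.3,-0.1],[17.8,-0.3,-0.1],[17.8,-0.3,-0.1],[17.8,-0.3,-0.1],[17.8,-0.3,-0.1],[17.8,-0.3,-0.1],[17.8,-0.3,-0.1],[17.8,-0.3,-0.1],[17.8,-0.3,-0.1],[17.8,-0.3,-0.1]],"twist":[0,0,0,0,0,0,0,0,0,0,0,0,0,0,0,0],"claw":[1,1,1,1,1,1,1,1,-1,-1,-1,-1,-1,-1,-1,-1]}' 60
python3 - <<'E'
from h import *
snap('wrist','w3.png'); print(manip.sense()['tcp_pos'],manip.sense()['force'])
E
```

```text
t: 4.72
tcp_pos: [0.5456, -0.3888, 0.0246]
tool_rot: [0.019, 0.706, -0.02, 0.707]
force: [-0.8, 1.7, 5.8]
finger_gap: 0.296
[ 0.54558519 -0.38879931  0.02455359] [0.47331858 0.73922221 6.15787597]
```

View pics/w3.png

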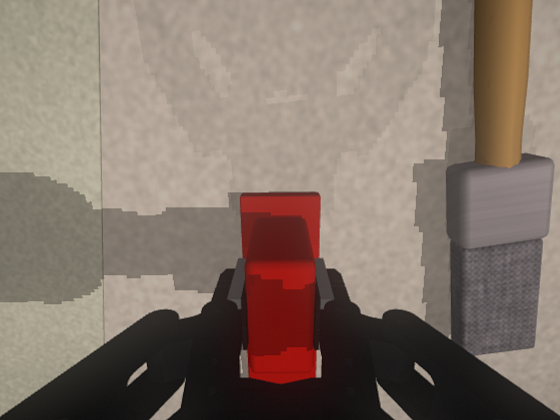

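```bash
python3 -m jog '{"linear":[[-1,0,0],[-3,0,0],[-6,0,0],[-9,0,0],[-12,0,0],[-14,0,0],[-15,0,0],[-15,0,0],[-15,0,0]],"twist":[0,0,0,0,0,0,0,0,0],"claw":[-1,-1,-1,-1,-1,-1,-1,-1,-1]}'
python3 - <<'E'
from h import *
s=snap('scene','s4.png'); print(manip.sense()['tcp_pos'],manip.sense()['force'],yawy(),toolshift((.5775,.29,.175)), yawy()-(-1.7117+np.pi/2))
E
```

```text
t: 5.52
tcp_pos: [0.5445, -0.3878, 0.1729]
tool_rot: [0.019, 0.707, -0.019, 0.707]
force: [0.1, -0.3, -2.1]
finger_gap: 0.298
[ 0.54400296 -0.38726154  0.17171021] [ 0.09265635  0.44149074 -1.51133802] 1.5169299880539624 [-0.17714658 67.80883486 -0.30199235] 1.6578336612590658
```

View pics/s4.png

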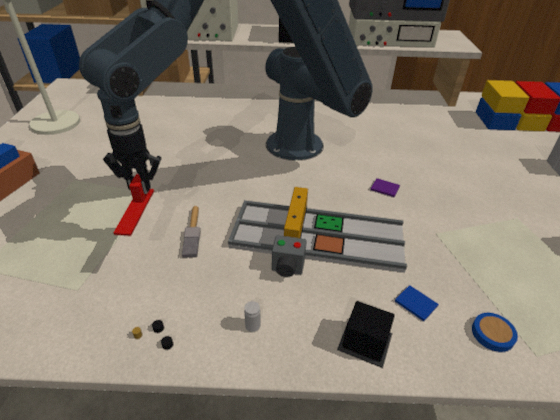

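The stick is held level at (137,200). Next I carry it over to the infeed end and turn it by 1.66 rad.

```bash
python3 -m jog '{"linear":[[0,2,0],[0,5,0],[0,8.5,0],[0,12,0],[0,16,0],[0,20,0],[0,24,0],[0,28,0],[0,32,0],[0,36,0],[0,40,0],[0,44,0],[0,48,0],[0,52,-0.3],[0,56,-0.3],[0,60,-0.3],[0,63.5,-0.3],[0,66,-0.3],[0,67.8,-0.3],[0,67.8,-0.3]],"twist":[0.05,0.15,0.25,0.35,0.45,0.55,0.65,0.75,0.85,0.95,1.05,1.15,1.25,1.35,1.45,1.55,1.62,1.66,1.66,1.66],"claw":[-1,-1,-1,-1,-1,-1,-1,-1,-1,-1,-1,-1,-1,-1,-1,-1,-1,-1,-1,-1]}'
python3 - <<'E'
from h import *
s=snap('wrist','w5.png');snap('scene','s5.png'); print(manip.sense()['tcp_pos'],manip.sense()['q'],yawy()+1.7117-np.pi/2)
E
```

```text
t: 7.23
tcp_pos: [0.5768, 0.2927, 0.1707]
tool_rot: [-0.533, -0.465, 0.534, -0.463]
force: [-0.2, -0.5, -1.8]
finger_gap: 0.301
[0.57691829 0.28902843 0.17097701] [ 2.91825992e-01  6.24344125e-01  1.43159770e+00 -6.53448076e-04
  1.09015292e+00  4.33293929e-01] -0.0002654787417339932
```

View pics/w5.png

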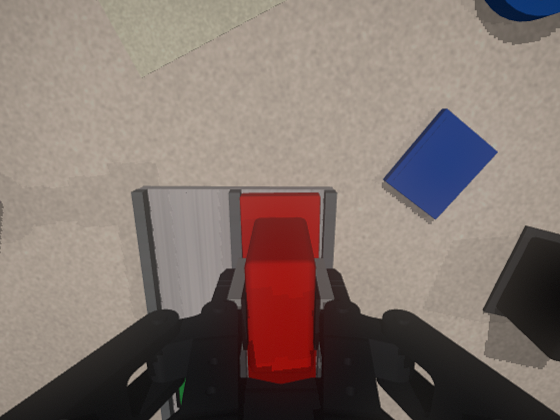

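View pics/s5.png

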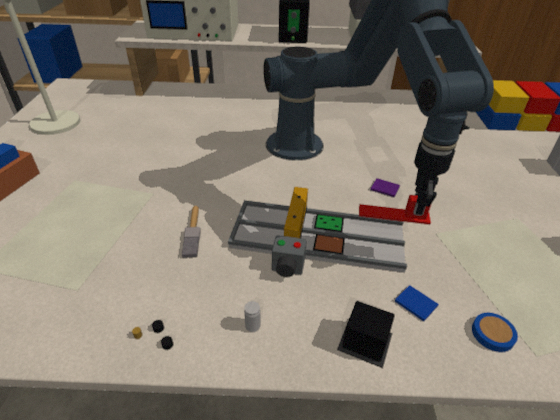

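```bash
python3 -m jog '{"linear":[[3,0,0],[6,0,0],[8,0,0],[10,0,0],[11,0,0],[12,0,0],[12.5,0,0],[12.9,0,0],[12.9,0,0],[12.9,0,0]],"twist":[0,0,0,0,0,0,0,0,0,0],"claw":[-1,-1,-1,-1,-1,-1,-1,-1,-1,-1]}'
python3 - <<'E'
from h import *
s=snap('scene'); im=cv2.cvtColor(s['pixels'],cv2.COLOR_RGB2BGR)
cv2.imwrite('pics/k6.png',cv2.resize(im[170:280,270:450],None,fx=4.4,fy=4.4,interpolation=cv2.INTER_CUBIC))
t=manip.sense();print(t['tcp_pos'],t['force'],t['ft_torque'])
a=-1.7117;R=np.array([[np.cos(a),-np.sin(a)],[np.sin(a),np.cos(a)]]);print('mach',R.T@(t['tcp_pos'][:2]-[.4934,.0042]))
E
```

```text
t: 8.17
tcp_pos: [0.579, 0.2891, 0.045]
tool_rot: [0.535, 0.463, -0.534, 0.463]
force: [-0.2, -1.0, -1.1]
finger_gap: 0.294
[0.57913464 0.28919469 0.04526853] [-0.23332531 -0.68685461 -0.5232291 ] [ 0.03178523 -0.0119012   0.00293845]
mach [-0.29421064  0.04486092]
```

View pics/k6.png

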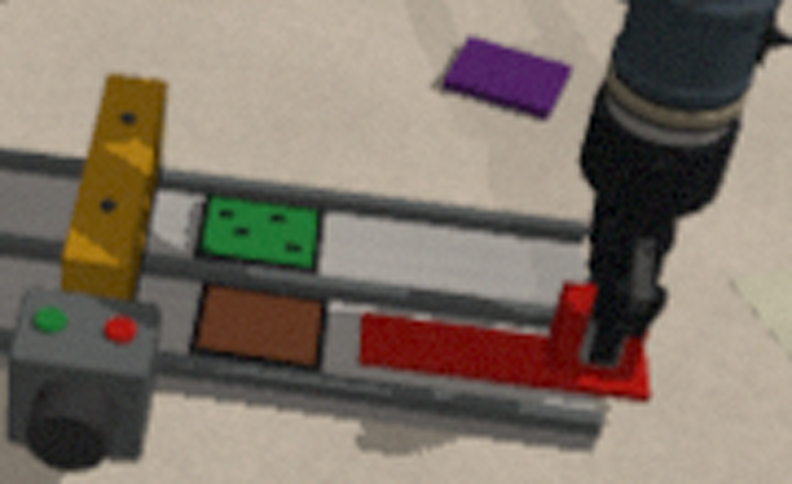

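```bash
python3 -m jog '{"linear":[[0.2,0,0],[0.4,0,0],[0.5,0,0],[0.5,0,0],[0.5,0,0]],"twist":[0,0,0,0,0],"claw":[-1,-1,-1,-1,-1]}'
python3 - <<'E'
from h import *
s=snap('scene'); im=cv2.cvtColor(s['pixels'],cv2.COLOR_RGB2BGR)
cv2.imwrite('pics/k7.png',cv2.resize(im[170:280,270:450],None,fx=4.4,fy=4.4,interpolation=cv2.INTER_CUBIC))
t=manip.sense();print(t['tcp_pos'],t['force'],t['ft_torque'])
a=-1.7117;R=np.array([[np.cos(a),-np.sin(a)],[np.sin(a),np.cos(a)]]);print('mach',R.T@(t['tcp_pos'][:2]-[.4934,.0042]))
# expected stick outline in pixels
for z in(.008+.014,):
  for p in [(.135,-.02),(.135,.02),(-.035,.02)]:
    w=R@(np.array(p)+R.T@(t['tcp_pos'][:2]-[.4934,.0042]))+[.4934,.0042]; print((proj(s,[*w,z])-[270,170])*4.4)
for mx in(-.20,-.1,-.085,): print(mx,toolshift([*(R@[mx,.043]+[.4934,.0042]),t['tcp_pos'][2]]))
E
```

```text
t: 8.63
tcp_pos: [0.5784, 0.289, 0.0393]
tool_rot: [-0.534, -0.463, 0.534, -0.463]
force: [0.5, 0.2, -1.6]
finger_gap: 0.297
[0.57843393 0.28903924 0.03934157] [-0.48533994 -0.00337667 -1.89484913] [-0.02708283 -0.03502247 -0.02457957]
mach [-0.29395833  0.04418898]
[358.14656034 317.37451813]
[355.51415899 362.97527975]
[645.88137977 403.45257196]
-0.2 [-1.50503110e-04 -9.98128999e-02  9.39605478e+00]
-0.1 [-3.03453121e-04 -7.95005238e-02  1.93960342e+01]
-0.085 [-3.26395623e-04 -7.64536674e-02  2.08960311e+01]
```

View pics/k7.png

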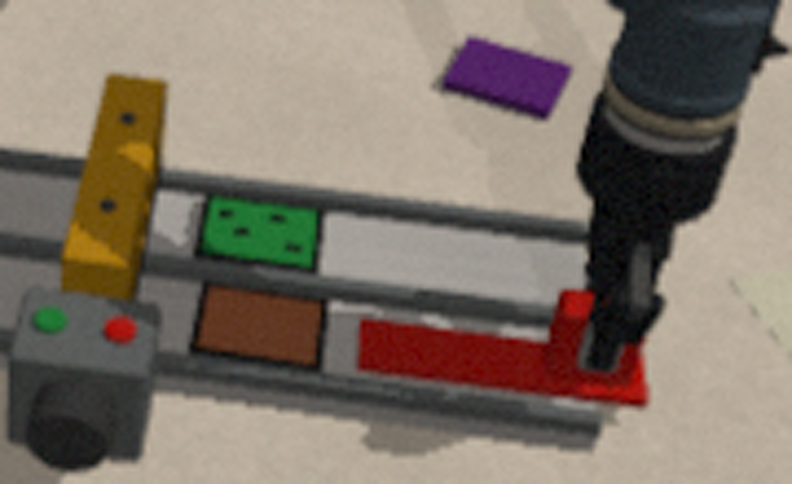

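```bash
python3 -m jog '{"linear":[[0,-0.1,0.6],[0,-0.1,1.2],[0,-0.1,1.8],[0,-0.1,2.3],[0,-0.1,2.8],[0,-0.1,3.3],[0,-0.1,3.8],[0,-0.1,4.4],[0,-0.1,5],[0,-0.1,5.6],[0,-0.1,6.2],[0,-0.1,6.8],[0,-0.1,7.4],[0,-0.1,8],[0,-0.1,8.6],[0,-0.1,9.2],[0,-0.1,9.8],[0,-0.1,10.4],[0,-0.1,11],[0,-0.1,11]],"twist":[0,0,0,0,0,0,0,0,0,0,0,0,0,0,0,0,0,0,0,0],"claw":[-1,-1,-1,-1,-1,-1,-1,-1,-1,-1,-1,-1,-1,-1,-1,-1,-1,-1,-1,-1]}'
python3 - <<'E'
from h import *
s=snap('scene'); im=cv2.cvtColor(s['pixels'],cv2.COLOR_RGB2BGR)
cv2.imwrite('pics/k8.png',cv2.resize(im[170:280,225:405],None,fx=4.4,fy=4.4,interpolation=cv2.INTER_CUBIC))
t=manip.sense();print(t['tcp_pos'],t['force'])
a=-1.7117;R=np.array([[np.cos(a),-np.sin(a)],[np.sin(a),np.cos(a)]]);print('mach',R.T@(t['tcp_pos'][:2]-[.4934,.0042]))
E
```

```text
t: 10.35
tcp_pos: [0.5614, 0.1789, 0.0392]
tool_rot: [-0.534, -0.463, 0.535, -0.463]
force: [-0.0, 0.4, -0.8]
finger_gap: 0.294
[0.56150772 0.17937652 0.03926239] [-0.43836782  0.39020417 -1.19608999]
mach [-0.18300534  0.04283131]
```

View pics/k8.png

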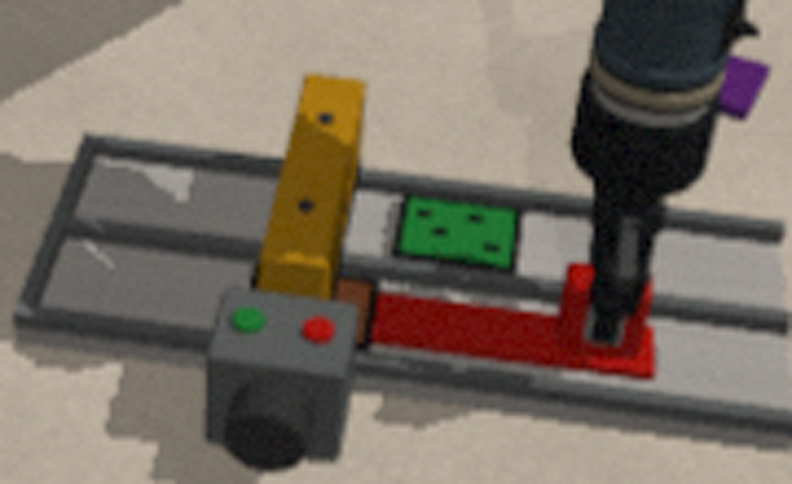

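The tray is entering under the guard, with its rear edge at about (370,315) in the crop. The stick sits flat behind it and the green tray hasn't moved.

```bash
python3 -m jog '{"linear":[[0,0,0.6],[0,0,1.2],[0,0,1.8],[0,0,2.4],[0,0,3],[0,0,3.6],[0,0,4.2],[0,0,4.8],[0,0,5.4],[0,0,6],[0,0,6.6],[0,0,7.2],[0,0,7.8],[0,0,8.4],[0,0,8.9],[0,0,9.4],[0,0,9.8],[0,0,10],[0,0,10],[0,0,10]],"twist":[0,0,0,0,0,0,0,0,0,0,0,0,0,0,0,0,0,0,0,0],"claw":[-1,-1,-1,-1,-1,-1,-1,-1,-1,-1,-1,-1,-1,-1,-1,-1,-1,-1,-1,-1]}'
python3 - <<'E'
from h import *
s=snap('side'); im=cv2.cvtColor(s['pixels'],cv2.COLOR_RGB2BGR)
cv2.imwrite('pics/k9.png',cv2.resize(im[130:270,180:360],None,fx=4.2,fy=4.2,interpolation=cv2.INTER_CUBIC))
s=snap('scene','s9.png')
t=manip.sense();print(t['tcp_pos'],t['force'])
a=-1.7117;R=np.array([[np.cos(a),-np.sin(a)],[np.sin(a),np.cos(a)]]);print('mach',R.T@(t['tcp_pos'][:2]-[.4934,.0042]))
E
```

```text
t: 12.07
tcp_pos: [0.5474, 0.0811, 0.0393]
tool_rot: [-0.534, -0.463, 0.535, -0.463]
force: [-0.7, 0.3, -1.1]
finger_gap: 0.297
[0.54750549 0.08131355 0.03929719] [ 0.28764105  0.6391532  -1.41973583]
mach [-0.08394777  0.04273961]
```

View pics/k9.png

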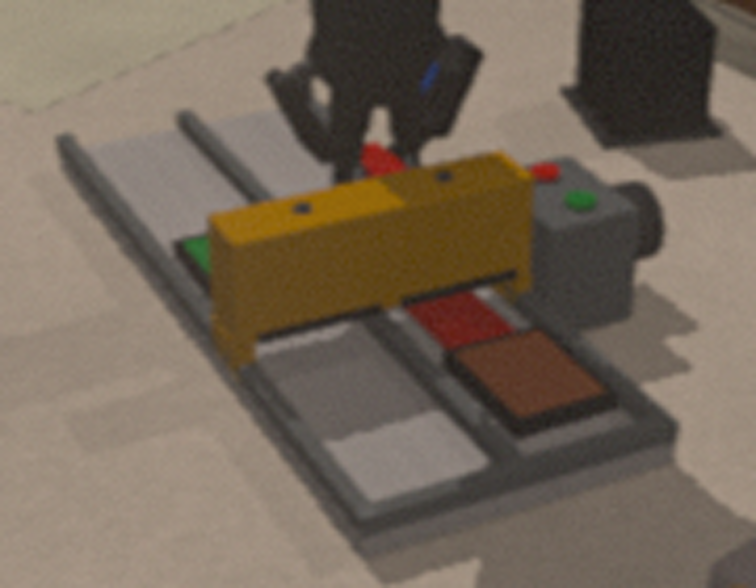

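View pics/s9.png

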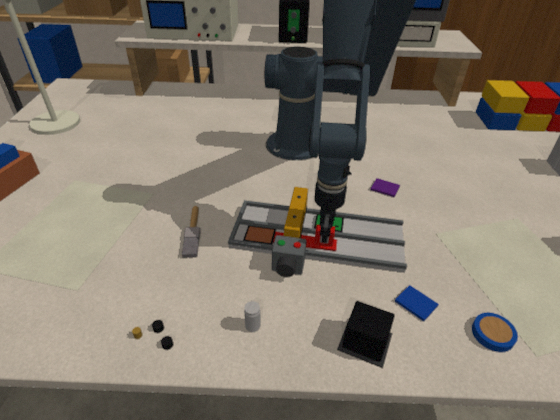

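The tray now lies fully past the guard, at (530,380) in the side crop, with the stick's end behind it. I'll draw the stick back.

```bash
python3 -m jog '{"linear":[[0,0,-0.5],[0,0,-1.2],[0,0,-2],[0,0,-2.8],[0,0,-3.6],[0,0,-4.5],[0,0,-5.4],[0,0,-6.3],[0,0,-7.2],[0,0,-8.1],[0,0,-9],[0,0,-9.9],[0,0,-10.8],[0,0,-11.6],[0,0,-12.2],[0,0,-12.5],[0,0,-12.5],[0,0,-12.5]],"twist":[0,0,0,0,0,0,0,0,0,0,0,0,0,0,0,0,0,0],"claw":[-1,-1,-1,-1,-1,-1,-1,-1,-1,-1,-1,-1,-1,-1,-1,-1,-1,-1]}'
python3 - <<'E'
from h import *
s=snap('scene'); im=cv2.cvtColor(s['pixels'],cv2.COLOR_RGB2BGR)
cv2.imwrite('pics/k10.png',cv2.resize(im[170:280,225:405],None,fx=4.4,fy=4.4,interpolation=cv2.INTER_CUBIC))
t=manip.sense();print(t['tcp_pos'],t['force'])
a=-1.7117;R=np.array([[np.cos(a),-np.sin(a)],[np.sin(a),np.cos(a)]]);print('mach',R.T@(t['tcp_pos'][:2]-[.4934,.0042]))
E
```

```text
t: 13.67
tcp_pos: [0.5652, 0.205, 0.0392]
tool_rot: [-0.534, -0.463, 0.535, -0.463]
force: [0.2, -0.1, -0.5]
finger_gap: 0.298
[0.56517653 0.20475358 0.03925247] [ 0.56607715  0.69525576 -0.63525681]
mach [-0.20864613  0.04289987]
```

View pics/k10.png

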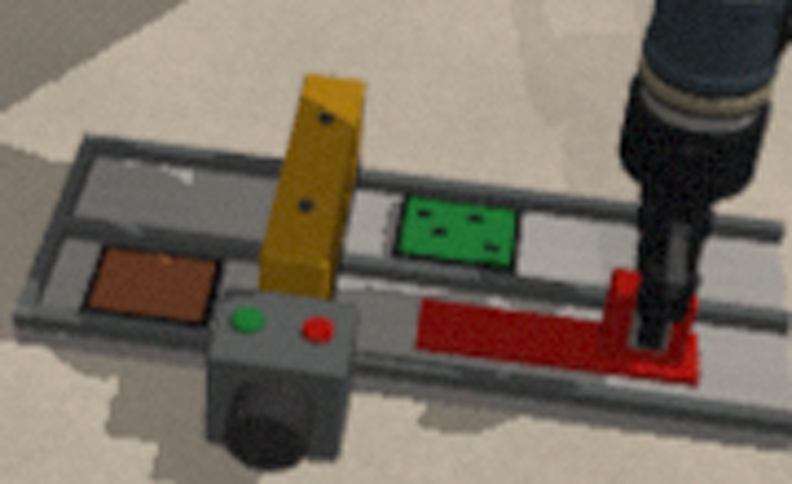

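```bash
python3 -m jog '{"linear":[[0,0,0],[0,0,0],[0,0,0],[0,0,0],[0,0,0],[0,0,0],[-1,0,0],[-3,0,0],[-6,0,0],[-9,0,0],[-12,0,0],[-15,0,0],[-16,0,0],[-16,0,0],[-16,0,0]],"twist":[0,0,0,0,0,0,0,0,0,0,0,0,0,0,0],"claw":[-0.3,-0.2,-0.1,0.1,0.3,0.3,0.3,0.3,0.3,0.3,0.3,0.3,0.3,0.3,0.3]}'
python3 - <<'E'
from h import *
s=snap('scene'); im=cv2.cvtColor(s['pixels'],cv2.COLOR_RGB2BGR)
cv2.imwrite('pics/k11.png',cv2.resize(im[170:280,225:405],None,fx=4.4,fy=4.4,interpolation=cv2.INTER_CUBIC))
snap('wrist','w11.png')
t=manip.sense();print(t['tcp_pos'],t['force'])
a=-1.7117;R=np.array([[np.cos(a),-np.sin(a)],[np.sin(a),np.cos(a)]])
def mach(c,z): 
  uv=((c[0]+.5)/4.4-.5+225,(c[1]+.5)/4.4-.5+170); return R.T@(ray(s,uv,z)[:2]-[.4934,.0042])
print('copper',mach((152,286),.024),'green',mach((459,233),.024),'stick edge',mach((418,328),.022))
E
```

```text
t: 14.97
tcp_pos: [0.565, 0.205, 0.1995]
tool_rot: [0.535, 0.463, -0.534, 0.463]
force: [-0.2, 0.5, 0.2]
finger_gap: 0.649
[0.56388475 0.20473741 0.19748726] [ 0.09008652  0.22540967 -1.30012773]
copper [0.09190661 0.04647573] green [-0.09237497 -0.04194108] stick edge [-0.07486002  0.0490417 ]
```

View pics/k11.png

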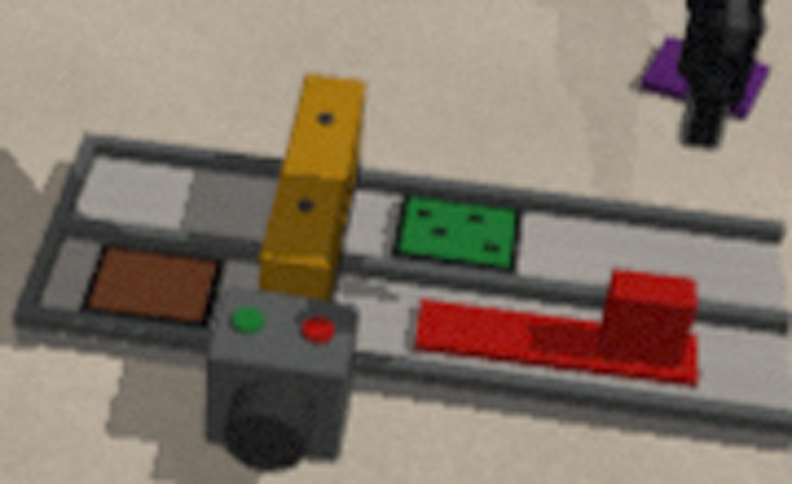

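View pics/w11.png

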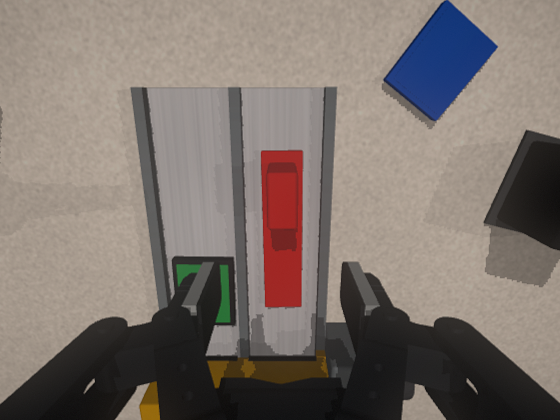

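The copper tray is at machine x of about 0.092. The stick lies flat in the lane with its origin at about -0.21, the green tray is unmoved and the gripper is clear.

```bash
python3 -c "
from station import manip
print(manip.sign_off())"
```

```text
the job is handed in; nothing more can be done
None
```

I gripped the red stick by its handle, laid it flat on the infeed deck behind the copper tray, and pushed the tray under the guard and out the far side. I then drew the stick back, released it on the infeed deck, raised the gripper clear and handed the job in. That took about 15 s of the 54 s allowed, and `sign_off()` gave no verdict.

Last checks, taken from the camera images and good to a few mm:
- **Copper tray:** at machine x of about 0.092 and y of about 0.046 m, flat and lined up with the lane. Its rear edge is about 32 mm past the guard.
- **Stick:** flat in the infeed lane with its origin at about -0.21 m and its end at about -0.075 m, clear of the guard.
- **Green tray:** looks unmoved compared with the earlier pictures. It measured x of about -0.092, y of about -0.042 m.
- **Gripper:** clear of everything at z = 0.20 m.

**Disagreements:** the first machine poses from the two fixed cameras differed by 3–5 mm, so I used a wrist-camera fit that had residuals under 3 mm. After the grasp, the tool sat about 3 mm sideways of where I had commanded it, with no visible effect on the push. No check failed.

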